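Wind the sample lift up to its red mark

ROBOT

A 6-joint arm with a two-finger parallel gripper is mounted at the origin on the work surface. World frame = base frame: x ahead of the robot, y to its left, z up, the work surface at z = 0. Lengths are in m, angles in rad, forces in N, time in s.
With the tool pointing down it reaches from about 0.35 to 0.775 m from the base axis. Payload 7.3 kg.
Tool frame: the origin (TCP) lies midway between the tips of the shut fingers; the grasp point (between the pads) lies 19 mm behind it; z points along the fingers, y is the line along which they close (so a half turn about z gives the same grasp; the last joint's range is limited). The gripper opens to 92 mm and grips with 3 to 60 N. Pads are 19 mm wide; open, the fingers measure 130 mm over their backs; the gripper's body (75 mm by 190 mm) begins 47 mm behind the grasp point.
Start: joints at [1.181, 0.342, 1.524, -0, 1.275, -0.146], TCP at [0.127, 0.509, 0.227] pointing down, gripper open.
Joint ranges: [-2.53, 2.53], [-0.77, 2.02], [0.04, 2.7], [-1, 4.14], [0.28, 2.66], [-3.11, 3.11]. Speed limits (rad/s): [2.57, 2.57, 3.14, 3.14, 3.14, 3.14].

INTERFACE

Orientations are given as a 3x3 rotation matrix whose columns are the frame's x, y, z axes.
In Python, from plant import get_state, get_image, camera_info, job_done gives the robot as it stands.
- The arm moves only by the tool step_arm, never from a script. Its argument "plan" is a list of rows, each a list of 5 numbers: the opening, from 0 (shut) to 1 (fully open), then the shift along the tool's x, y, z in units of 0.5 m (1.0 is 0.5 m), then the turn about the tool's z in units of 90 degrees (1.0 is 90 degrees). In form: [[fingers, x, y, z, spin], ...]. A call has exactly 8 rows; each row shifts and turns the commanded pose from where the row before left it, along the tool's axes as they then stand; what a row does not reach is not made up. A row lasts 1/8 s, in which the tool goes at most 62.5 mm and 10.7 degrees, less where a joint would pass 70% of its speed; a pose out of reach is approached as far as the arm can. A call with a number of a shift or a turn outside -1 to 1 is refused whole. A call with a gripper value outside its range is refused whole. The fingers move at their own pace and stop on an object; "grip_force" is the grip in N (left out, the last holds). Time passes only in rows, so rows that do not move let the fingers close, or fill a call up. It gives the time, the measured TCP pose, the force, the opening and the grip force at its end, in the units of the state.
- get_state(): the state, without advancing time (a new reading comes with each control period).
- get_image(name): name is "scene" or "top" or "wrist"; returns the picture (400x640x3 uint8, red, green, blue); there is no depth.
- camera_info(name): a dict with "intrinsics" (3x3 intrinsics, pixels), "rvec" (rotation vector, rad) and "tvec" (3), from world to camera coordinates, as OpenCV has them. Camera axes: x right, y down, z forward; pixel columns grow to the right and rows downward; lengths in m; the calibration is good to about 2 mm. A picture is of the moment at which its call begins: read the wrist's pose just before it. camera_info takes no time and is no camera call; for the wrist camera it gives the pose at the moment of the call.
- job_done(): hands the job in; it is judged then, once.
The state is a dict: "clock": time; "q": joint angles; "dq": joint speeds; "joint_torque": joint torques, N m; "position": TCP position; "ee_rot": TCP orientation; "force": force on the tool from outside, world axes, zero at the start; "torque": the same for the moment, N m; "grip_width": opening from 0.0 (shut) to 1.0 (fully open); "grip_force": force on a finger pad.
Only numpy, scipy, OpenCV 4.12 (cv2) and the standard library are available. Lean on these libraries where they do the work, as an engineer would, in place of code of your own. Each camera call takes 0.05 s, during which the arm holds its last target. There are 200 camera calls.

TASK

Ease the loose crank onto the lift's square drive shaft, without forcing it, until it sits fully home, then take its red spinning grip and wind the lift up until the yellow pointer is level with the red mark on the scale. Leave the crank seated on the shaft, let go, and keep the sample bottle standing on the platform and everything else on the bench where it was.

Things in the scene. Friction and masses are not known exactly. Their poses are not given: they have to be found in the camera images.
- crank: Loose steel crank, 400 g, standing on its hub. Origin: centre of the hub's underside; z up, +x along the arm to the grip. Hub 38 mm square, z 0-38 mm; below it a square socket 20.2 mm wide, 32 mm deep, sides along the crank's x and y. Arm 16 mm wide, z 38-48, x -46 to +79 mm. Counterweight 32 mm across at x = -52, z 30-56 mm.
- boss (a point): Centre of the crank's 26 mm square boss, made for lifting and fitting it: it stands on the arm over the hub, 48 to 76 mm above the hub's underside (this point at 62 mm), near the centre of mass; axes as the crank's.
- grip_mid (a point): Point on the axis of the crank's red grip, 82 mm above the hub's underside, 70 mm out from the hub's axis (crank x). The grip is an upright cylinder 22 mm thick, 52 to 104 mm above the hub's underside, and spins freely on its own axis. When winding, fingertips must stay above the arm's top (48 mm), which sweeps below them.
- seat (a point): Fixed point on the drive shaft's vertical axis, on top of the round collar (60 mm across, 56 mm above the bench) where the hub rests when fully home. From here the square steel shaft, 18 mm wide, rises 22 mm, then a 10 mm cone centres the socket. z up. The square's own angle differs each time: 15 to 75 degrees off these axes. x, y as the lift's. At most 60 N may act between crank and lift.
- pointer (a point): Tip of the yellow pointer on the platform, level with the platform's upper face (110 mm square aluminium plate with the sample bottle on it), about 85 mm above the bench at the start. It moves only up and down, to 58 mm above its start at most.
- mark (a point): Upper edge of the red mark on the white upright scale beside the platform, 19 to 43 mm above the pointer at the start. Set the pointer's upper face level with this edge. The pointer and the mark lie on one vertical line.
- sample: The sample bottle on the platform, 56 mm thick, 105 mm tall; origin at the centre of its underside, z up. Leave it standing there.
- bottle_a: Bystander: clear bottle, 56 mm thick, 105 mm tall; origin at the centre of its underside.
- bottle_b: Bystander: amber bottle, 56 mm thick, 105 mm tall; origin at the centre of its underside.
- reagent: Bystander: white bottle, 84 mm thick, 190 mm tall; origin at the centre of its underside.
- jar: Bystander: glass jar, 60 mm thick, 60 mm tall; origin at the centre of its underside.
- spanner: Bystander: spanner lying flat, 150 mm long along its x axis.
- lift: Blue-grey sample lift, origin on the bench under the shaft; +y runs along its base to the platform, 230 mm off. If the socket is over 6 degrees off the square, the hub stops 22 mm above the seat: press a few N and turn it little by little until it drops. The shaft resists with about 0.15 N m, stays where left; clockwise from above raises the platform 20 mm a turn (some degrees of play).
Not all that is in view belongs to the job. Of the things that look like the crank, take the one that is farthest from the robot's base at the start.

How it is judged:
By the outcome, as a careful person would: the job done as asked, in the order asked, and still so for the second after the job is handed in, with the robot touching nothing.
It also fails if it takes over 72 s, if anything falls off the work surface, if the arm or the gripper's body presses on something with over 40 N, if the wrist force passes 120 N, or if a joint passes its speed limit or range.

## Working session

There is one attempt and no reset: what is moved stays moved. The work goes in short steps, Python scripts to look and compute and a tool call to move; the robot and the scene stay as the last step left them, time stands still between calls to the robot, and variables do not carry over. Pictures are saved under pics/ and viewed, at most 10 in all, crops included, and the job is handed in when it is done.

Besides the shell and the picture viewer there is one more tool, called after "Call:" as name(argument=value, ...) on one line, values as JSON. step_arm: Moves the arm, as the interface text tells. Its arguments: {"type":"object","properties":{"plan":{"type":"array","items":{"type":"array","items":{"type":"number","minimum":-1,"maximum":1}}},"grip_force":{"type":"number"}},"required":["plan"]}

```bash
mkdir -p pics; cat > h.py <<'E'
import numpy as np, cv2
from plant import *
def proj(c,P):
    i=camera_info(c) if isinstance(c,str) else c
    return cv2.projectPoints(np.float64(P).reshape(-1,1,3),np.float64(i['rvec']),np.float64(i['tvec']),np.float64(i['intrinsics']),None)[0].reshape(-1,2)
def back(c,uv,z):
    i=camera_info(c) if isinstance(c,str) else c
    R=cv2.Rodrigues(np.float64(i['rvec']))[0];C=-R.T@np.float64(i['tvec']).ravel()
    d=R.T@np.linalg.inv(np.float64(i['intrinsics']))@np.array([uv[0],uv[1],1.])
    return C+d*(z-C[2])/d[2]
def cen(c):
    i=camera_info(c);R=cv2.Rodrigues(np.float64(i['rvec']))[0];return -R.T@np.float64(i['tvec']).ravel()
def save(c,n):
    im=get_image(c);cv2.imwrite(f'pics/{n}.png',im[...,::-1]);return im
def crop(n,m,x0,y0,x1,y1,k):
    im=cv2.imread(f'pics/{n}.png')[y0:y1,x0:x1];cv2.imwrite(f'pics/{m}.png',cv2.resize(im,None,fx=k,fy=k,interpolation=cv2.INTER_CUBIC))
E
python3 - <<'E'
from h import *
s=get_state();print(s)
a=save('scene','s0');b=save('top','t0');save('wrist','w0')
print(cen('scene'),cen('top'),cen('wrist'))
cv2.imwrite('pics/a0.png',np.vstack([cv2.resize(b,None,fx=.75,fy=.75),cv2.resize(a,None,fx=.75,fy=.75)])[...,::-1])
E
```

```text
{'clock': 0.0, 'q': array([ 1.18101078e+00,  3.42699903e-01,  1.52503774e+00,  3.00627998e-06,
        1.27541486e+00, -1.45978758e-01]), 'dq': array([-0.0011165 , -0.0009844 , -0.00033564, -0.0025633 ,  0.00031653,
        0.00178966]), 'joint_torque': array([ 2.26739146e-03, -4.31240058e+01, -2.44221085e+01,  7.18840118e-02,
        5.58195356e-02, -1.22707065e-04]), 'position': array([0.12653873, 0.50908713, 0.22604959]), 'ee_rot': array([[-9.70425774e-01,  2.41398969e-01, -5.95385992e-04],
       [ 2.41399594e-01,  9.70424730e-01, -1.44174915e-03],
       [ 2.29740532e-04, -1.54283647e-03, -9.99998783e-01]]), 'force': array([ 0.16392844, -0.46510711, -0.5370096 ]), 'torque': array([-0.04235159,  0.03216963,  0.01650914]), 'grip_force': 0.0, 'grip_width': 0.9981475416874763}
[ 1.56280144 -0.5446627   0.93016355] [ 0.34473645 -0.05400451  1.26556771] [0.05736625 0.5266323  0.38361508]
```

View pics/t0.png

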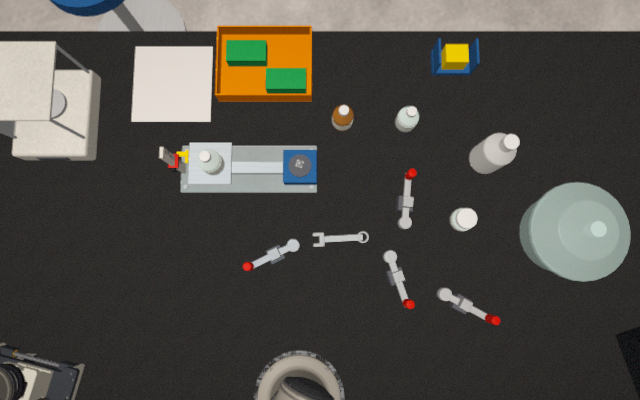

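View pics/s0.png

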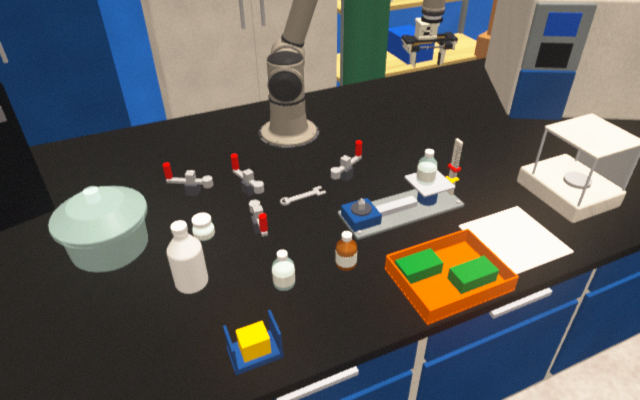

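The four look-alikes, by boss pixel in the top view, are (405,203), (397,277), (275,255) and (463,303). The one at (405,203) looks farthest from the base. I'll measure them and check it in a close crop.

```bash
python3 - <<'E'
from h import *
for uv in [(405,203),(397,277),(275,255),(463,303)]:
    p=back('top',uv,.07);print(uv,p.round(3),np.hypot(*p[:2]).round(3))
print('shaft',back('top',(300,164),.088).round(3),'base', proj('top',[0,0,0]))
a=cv2.imread('pics/t0.png')
r=lambda x0,y0,x1,y1,w,h:cv2.resize(a[y0:y1,x0:x1],(w,h),interpolation=cv2.INTER_CUBIC)
A=r(380,160,430,235,400,600); B=r(275,140,325,190,400,400); B=np.vstack([B,np.zeros((200,400,3),np.uint8)])
cv2.imwrite('pics/c1.png',np.hstack([A,B]))
E
```

```text
(405, 203) [ 0.495 -0.273  0.07 ] 0.566
(397, 277) [ 0.308 -0.249  0.07 ] 0.396
(275, 255) [0.362 0.059 0.07 ] 0.367
(463, 303) [ 0.244 -0.412  0.07 ] 0.479
shaft [ 0.593 -0.004  0.088] base [[298.24725742 396.97563983]]
```

View pics/c1.png

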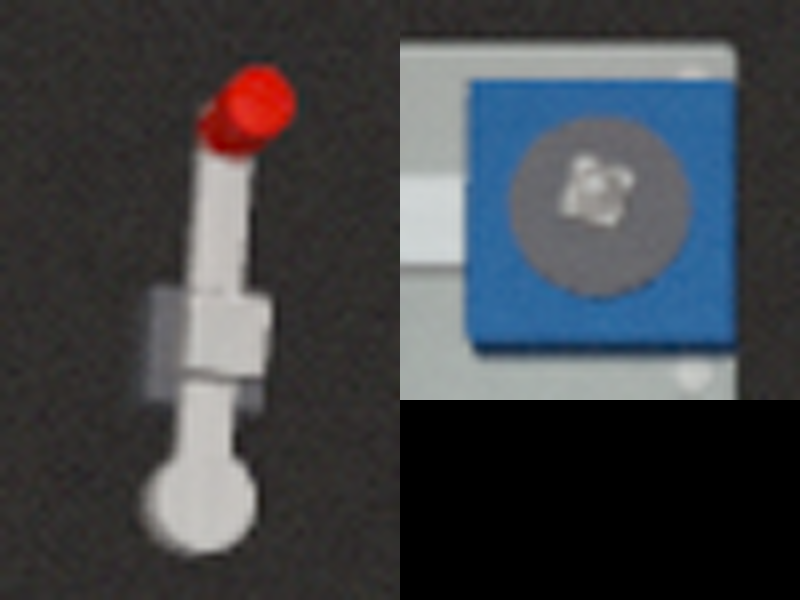

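(405,203) is the farthest, at 0.566 m against at most 0.48 m for the others. The crop confirms it: boss top at about (408.9,201.9), grip at (412.1,172.7), counterweight at (405.6,222.5), collar centre at (300,165.8). Next I'll work out the poses and the wrist-camera geometry.

```bash
cat >> h.py <<'E'
def go(x,y,z,deg):
    "tool-frame units shift/spin to reach TCP xyz with tool-x yaw deg"
    s=get_state();R=np.array(s['ee_rot']);y0=np.degrees(np.arctan2(R[1,0],R[0,0]))
    d=R.T@(np.array([x,y,z])-s['position'])
    print('at',np.round(s['position'],4),'yaw',y0.round(2),'F',np.round(s['force'],1),'t',round(s['clock'],2),'w',round(s['grip_width'],3))
    print('need units xyz',(d/.5).round(4),'spin(deg)',-((deg-y0+180)%360-180))
E
python3 - <<'E'
from h import *
s=get_state();i=camera_info('wrist');R=cv2.Rodrigues(np.float64(i['rvec']))[0]
T=np.array(s['ee_rot']);print(i['intrinsics'],'\ncam axes in tool\n',(T.T@R.T).round(3),'cam pos',(T.T@(cen('wrist')-s['position'])).round(4))
b=back('top',(408.9,201.9),.076);g=back('top',(412.1,172.7),.104);w=back('top',(405.6,222.5),.056);c=back('top',(300,165.8),.056)
print('boss',b,'grip',g,'cw',w,'collar',c)
for p,q in [(g,b),(b,w),(g,w)]: print(np.degrees(np.arctan2(*(p-q)[1::-1])),np.hypot(*(p-q)[:2]))
print('amber',back('top',(343,110),.1),'sample',back('top',(209,155),.19),'scale',back('top',(162,152),.2))
go(.55,-.05,.25,90)
E
```

```text
[[305.59313377   0.         317.67847155]
 [  0.         305.59313377 200.74115069]
 [  0.           0.           1.        ]] 
cam axes in tool
 [[ 0.    -0.964 -0.267]
 [ 1.     0.     0.   ]
 [-0.    -0.267  0.964]] cam pos [ 0.0714  0.     -0.1574]
boss [ 0.49747551 -0.28184109  0.076     ] grip [ 0.5678598  -0.28619342  0.104     ] cw [ 0.4464412  -0.27594506  0.056     ] collar [ 0.59490527 -0.00234562  0.056     ]
-3.5384733794959145 0.07051873415771882
-6.590205978541431 0.051373763765451955
-4.8246251496491 0.12185034195768317
amber [ 0.73191982 -0.11353944  0.1       ] sample [0.59253093 0.20515785 0.19      ] scale [0.59714053 0.31216687 0.2       ]
at [0.1266 0.5092 0.2262] yaw 166.03 F [ 0.6 -0.2  0.5] t 0.15 w 1.0
need units xyz [-1.0918 -0.8809 -0.0468] spin(deg) 76.02990083450709
```

```bash
python3 - <<'E'
from h import *
go(.595,-.002,.19,175)
E
```

```text
at [0.1266 0.5092 0.2262] yaw 166.03 F [ 0.6 -0.2  0.5] t 0.15 w 1.0
need units xyz [-1.156  -0.7659  0.073 ] spin(deg) -8.970099165492911
```

Call:
step_arm(plan=[[1,-0.0963,-0.0638,0,0],[1,-0.0963,-0.0638,0,0],[1,-0.0963,-0.0638,0,0],[1,-0.0963,-0.0638,0,0],[1,-0.0963,-0.0638,0,0],[1,-0.0963,-0.0638,0,0],[1,-0.0963,-0.0638,0,0],[1,-0.0963,-0.0638,0,0]])

```text
clock: 1.15
position: [0.4399, 0.1672, 0.2267]
ee_rot: [[-0.97, 0.242, 0.0], [0.242, 0.97, 0.0], [0.0, 0.0, -1.0]]
force: [0.1, 1.3, 0.7]
grip_width: 1.005
grip_force: 0.0
```

Call:
step_arm(plan=[[1,-0.0963,-0.0638,0.0183,0],[1,-0.0963,-0.0638,0.0183,0],[1,-0.0963,-0.0638,0.0183,0],[1,-0.0963,-0.0638,0.0183,0],[1,0,0,0,-0.1],[1,0,0,0,0],[1,0,0,0,0],[1,0,0,0,0]])

```text
clock: 2.15
position: [0.5948, -0.0008, 0.1905]
ee_rot: [[-0.996, 0.087, 0.0], [0.087, 0.996, 0.0], [-0.0, 0.0, -1.0]]
force: [0.1, 0.1, -0.1]
grip_width: 0.997
grip_force: 0.0
```

```bash
python3 - <<'E'
from h import *
go(.595,-.002,.19,175)
p=proj('wrist',[.595,-.002,.087])[0];print(p)
np.savez('wi1',**camera_info('wrist'))
save('wrist','w1')
x,y=p.round().astype(int);x0=max(0,x-70);y0=max(0,y-55);crop('w1','w1c',x0,y0,x0+140,y0+105,5.5);print(x0,y0)
E
```

```text
at [ 0.5948 -0.0008  0.1905] yaw 175.0 F [ 0.1  0.1 -0.1] t 2.15 w 0.997
need units xyz [-0.0006 -0.0024  0.001 ] spin(deg) -0.003367709776711081
[316.30736394 200.16075808]
246 145
```

View pics/w1c.png

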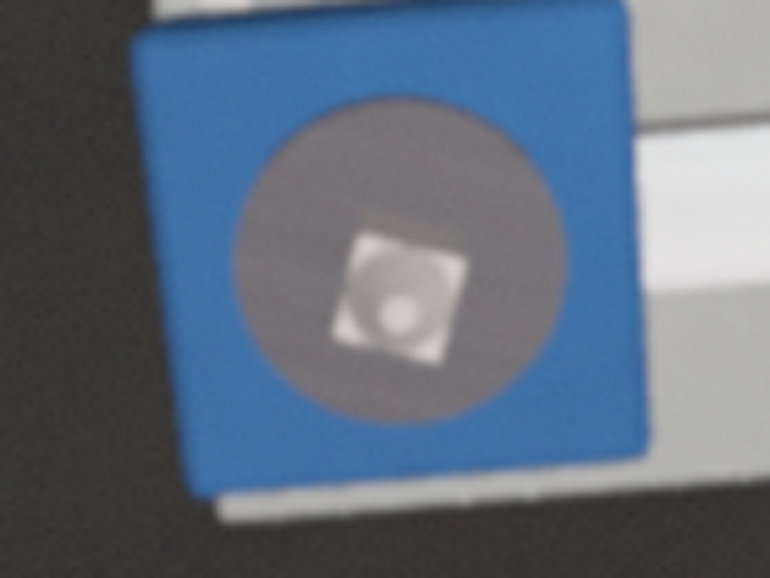

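The square's corners are at crop pixels (360,235), (468,263), (440,364) and (333,335). The cone tip is at (401,314) and the collar spans (233–567, 95–425).

```bash
python3 - <<'E'
from h import *
i=dict(np.load('wi1.npz'))
f=lambda u,v,z:back(i,(246+u/5.5,145+v/5.5),z)
c=np.array([f(*p,.078) for p in[(360,235),(468,263),(440,364),(333,335)]])
print(c.mean(0).round(4))
for k in range(4):
    d=c[(k+1)%4]-c[k];print(np.hypot(*d[:2]).round(4),np.degrees(np.arctan2(d[1],d[0]))%90)
print('tip',f(401,314,.088).round(4),'collar',f(400,260,.056).round(4), [f(*p,.056).round(4) for p in[(233,260),(567,260),(400,95),(400,425)]])
d=f(648,455,.05)-f(190,495,.05);print('lift edge',np.degrees(np.arctan2(d[1],d[0])))
go(.498,-.279,.17,175)
E
```

```text
[5.97e-01 1.00e-04 7.80e-02]
0.0185 70.0978461500508
0.0181 70.57835829269224
0.0187 69.18805321664966
0.0178 69.97009104314205
tip [5.967e-01 2.000e-04 8.800e-02] collar [5.957e-01 2.000e-04 5.600e-02] [array([ 0.5931, -0.0296,  0.056 ]), array([0.5983, 0.03  , 0.056 ]), array([0.5662, 0.0027, 0.056 ]), array([ 0.6268, -0.0025,  0.056 ])]
lift edge 90.33532848682958
at [ 0.5949 -0.0008  0.1905] yaw 175.02 F [-0.1 -0.4  0.1] t 2.2 w 0.997
need units xyz [ 0.1447 -0.5711  0.041 ] spin(deg) 0.017912185369709732
```

Call:
step_arm(plan=[[1,0.0289,-0.1142,0.008,0],[1,0.0289,-0.1142,0.008,0],[1,0.0289,-0.1142,0.008,0],[1,0.0289,-0.1142,0.008,0],[1,0.0289,-0.1142,0.008,0],[1,0,0,0,0],[1,0,0,0,0],[1,0,0,0,0]])

```text
clock: 3.2
position: [0.499, -0.2781, 0.1703]
ee_rot: [[-0.996, 0.085, 0.0], [0.085, 0.996, 0.0], [-0.0, 0.0, -1.0]]
force: [0.8, 0.5, 0.1]
grip_width: 0.999
grip_force: 0.0
```

```bash
python3 - <<'E'
from h import *
go(.498,-.279,.17,175)
np.savez('wi2',**camera_info('wrist'))
save('wrist','w2')
p=proj('wrist',[.498,-.279,.07])[0];print(p)
crop('w2','w2c',220,90,420,240,4)
E
```

```text
at [ 0.499  -0.2781  0.1703] yaw 175.14 F [0.8 0.5 0.1] t 3.2 w 0.999
need units xyz [ 0.0018 -0.002   0.0007] spin(deg) 0.13789458792342657
[316.57735872 199.81328352]
```

View pics/w2c.png

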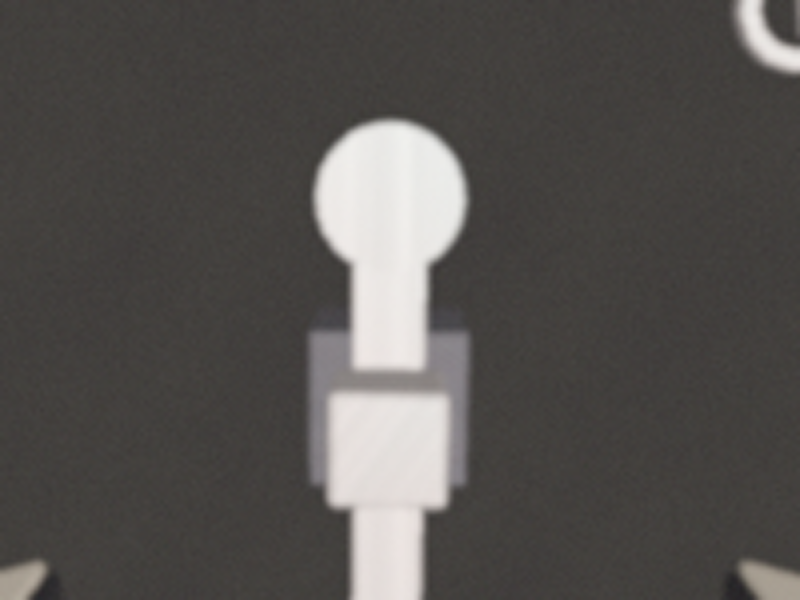

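Boss top is at crop (328–449, 392–508), so its centre is (388.5,450). Counterweight centre is (391,196).

```bash
python3 - <<'E'
from h import *
i=dict(np.load('wi2.npz'))
f=lambda u,v,z:back(i,(220+u/4,90+v/4),z)
b=f(388.5,450,.076);w=f(391,196,.056);print(b,w)
for d in [b-w, f(387.5,590,.048)-f(391,270,.048)]: print(np.degrees(np.arctan2(d[1],d[0])),np.hypot(*d[:2]))
go(b[0],b[1],.0455,174.7)
E
```

```text
[ 0.49875313 -0.27855218  0.076     ] [ 0.44698581 -0.27361435  0.056     ]
-5.448683313229003 0.05200228699231675
-5.476407791756943 0.07849319284941261
at [ 0.499  -0.2781  0.1704] yaw 175.15 F [ 0.4 -0.3  0.5] t 3.25 w 0.997
need units xyz [ 0.0005 -0.0009  0.2497] spin(deg) 0.45118843953673604
```

Call:
step_arm(plan=[[1,0,-0.0009,0.08,0.0067],[1,0,0,0.08,0],[1,0,0,0.06,0],[1,0,0,0.03,0],[0.2,0,0,0,0],[0.2,0,0,0,0],[0.2,0,0,0,0],[0.2,0,0,0,0]], grip_force=35)

```text
clock: 4.25
position: [0.4986, -0.2803, 0.0459]
ee_rot: [[-0.995, 0.097, 0.001], [0.097, 0.995, -0.001], [-0.001, -0.001, -1.0]]
force: [0.1, 0.2, 0.3]
grip_width: 0.616
grip_force: 0.0
```

Call:
step_arm(plan=[[0.2,0,0,0,0],[0.2,0,0,0,0],[0.2,0,0,0,0],[0.2,0,0,0,0],[0.2,0,0,0,0],[0.2,0,0,-0.02,0],[0.2,0,0,-0.06,0],[0.2,0,0,-0.1,0]])

```text
clock: 5.25
position: [0.497, -0.2793, 0.1345]
ee_rot: [[-0.995, 0.097, -0.004], [0.097, 0.995, 0.003], [0.004, 0.003, -1.0]]
force: [0.7, -0.3, -4.1]
grip_width: 0.286
grip_force: 35.0
```

```bash
python3 - <<'E'
from h import *
go(.5967,.0002,.17,160)
print(get_state()['grip_force'])
E
```

```text
at [ 0.497  -0.2793  0.1345] yaw 174.42 F [ 0.7 -0.3 -4.1] t 5.25 w 0.286
need units xyz [-0.1438  0.5759 -0.0701] spin(deg) 14.42022684329342
34.998659491539
```

Call:
step_arm(plan=[[0.2,-0.024,0.096,-0.02,0],[0.2,-0.024,0.096,-0.02,0],[0.2,-0.024,0.096,0,0],[0.2,-0.024,0.096,0,0],[0.2,-0.024,0.096,0,0],[0.2,-0.0238,0.0959,0,0],[0.2,0,0,0,0.08],[0.2,0,0,0,0.08]])

```text
clock: 6.25
position: [0.5975, 0.0005, 0.155]
ee_rot: [[-0.939, 0.344, -0.001], [0.344, 0.939, -0.0], [0.001, -0.0, -1.0]]
force: [0.1, 0.1, -5.0]
grip_width: 0.277
grip_force: 35.0
```

Call:
step_arm(plan=[[0.2,0,0,0,0],[0.2,0,0,0,0],[0.2,0,0,0,0],[0.2,0,0,0,0],[0.2,0,0,0,0],[0.2,0,0,0,0],[0.2,0,0,0,0],[0.2,0,0,0,0]])

```text
clock: 7.25
position: [0.5978, -0.0005, 0.1551]
ee_rot: [[-0.94, 0.342, 0.0], [0.342, 0.94, 0.0], [-0.0, 0.0, -1.0]]
force: [-1.2, -0.4, -3.8]
grip_width: 0.281
grip_force: 35.0
```

```bash
python3 - <<'E'
from h import *
go(.5967,.0002,.135,160)
E
```

```text
at [ 5.978e-01 -5.000e-04  1.551e-01] yaw 160.03 F [-1.2 -0.4 -3.8] t 7.25 w 0.281
need units xyz [0.0025 0.0005 0.0402] spin(deg) 0.031171743036594535
```

Call:
step_arm(plan=[[0.2,0.0025,0.0005,0.015,0],[0.2,0,0,0.015,0],[0.2,0,0,0.01,0],[0.2,0,0,0.008,0],[0.2,0,0,0.006,0],[0.2,0,0,0.004,0],[0.2,0,0,0,0],[0.2,0,0,0,0]])

```text
clock: 8.25
position: [0.5968, 0.0002, 0.1263]
ee_rot: [[-0.94, 0.342, 0.0], [0.342, 0.94, 0.0], [-0.0, 0.0, -1.0]]
force: [-0.3, 0.6, -3.7]
grip_width: 0.281
grip_force: 35.0
```

No contact force, so I'll keep going down in small steps.

Call:
step_arm(plan=[[0.2,0,0,0.004,0],[0.2,0,0,0.004,0],[0.2,0,0,0.004,0],[0.2,0,0,0.004,0],[0.2,0,0,0,0],[0.2,0,0,0,0],[0.2,0,0,0,0],[0.2,0,0,0,0]])

```text
clock: 9.25
position: [0.5967, 0.0002, 0.1181]
ee_rot: [[-0.94, 0.342, -0.0], [0.342, 0.94, 0.0], [0.0, 0.0, -1.0]]
force: [-0.7, -0.3, -5.0]
grip_width: 0.281
grip_force: 35.0
```

Call:
step_arm(plan=[[0.2,0,0,0.006,0],[0.2,0,0,0.006,0],[0.2,0,0,0.006,0],[0.2,0,0,0.006,0],[0.2,0,0,0.004,0],[0.2,0,0,0,0],[0.2,0,0,0,0],[0.2,0,0,0,0]])

```text
clock: 10.25
position: [0.5966, 0.0002, 0.1041]
ee_rot: [[-0.94, 0.342, -0.0], [0.342, 0.94, 0.0], [0.0, 0.0, -1.0]]
force: [-0.3, -1.4, -5.4]
grip_width: 0.279
grip_force: 35.0
```

Call:
step_arm(plan=[[0.2,0,0,0.001,0],[0.2,0,0,0.001,0],[0.2,0,0,0.001,0],[0.2,0,0,0.001,0],[0.2,0,0,0,0],[0.2,0,0,0,0],[0.2,0,0,0,0],[0.2,0,0,0,0]])

```text
clock: 11.25
position: [0.5968, 0.0002, 0.1021]
ee_rot: [[-0.94, 0.342, 0.0], [0.342, 0.94, 0.0], [-0.0, 0.0, -1.0]]
force: [-0.1, -1.6, -4.4]
grip_width: 0.28
grip_force: 35.0
```

Call:
step_arm(plan=[[0.2,0,0,0.001,0],[0.2,0,0,0.001,0],[0.2,0,0,0,0],[0.2,0,0,0.001,0],[0.2,0,0,0,0],[0.2,0,0,0,0],[0.2,0,0,0,0],[0.2,0,0,0,0]])

```text
clock: 12.25
position: [0.5967, 0.0002, 0.101]
ee_rot: [[-0.94, 0.341, 0.0], [0.341, 0.94, 0.0], [-0.0, 0.0, -1.0]]
force: [-3.0, -0.1, 4.2]
grip_width: 0.279
grip_force: 35.0
```

Contact force is up by about 8 N with the TCP at 0.101, so the crank is home. I'll let go and rise, then look at the scale.

Call:
step_arm(plan=[[0.6,0,0,0,0],[0.6,0,0,0,0],[0.6,0,0,0,0],[0.6,0,0,0,0],[0.6,0,0,-0.04,0],[0.6,0,0,-0.06,0],[0.6,0,0,-0.06,0],[0.6,0,0,0,0]])

```text
clock: 13.25
position: [0.5981, 0.0001, 0.1831]
ee_rot: [[-0.94, 0.341, 0.005], [0.341, 0.94, -0.001], [-0.005, 0.001, -1.0]]
force: [0.4, -0.7, -0.9]
grip_width: 0.602
grip_force: 0.0
```

```bash
python3 - <<'E'
from h import *
go(.6625,-.0237,.119,160)
save('scene','s1')
i=camera_info('scene');print(i['intrinsics'][0][0])
p=proj('scene',[.6,.28,.1])[0];print(p)
a=cv2.imread('pics/s1.png');x,y=p.round().astype(int);x0,y0=x-30,y-40
A=cv2.resize(a[y0:y0+60,x0:x0+60],(600,600),interpolation=cv2.INTER_CUBIC)
B=cv2.resize(a[170:235,335:385],(200,260),interpolation=cv2.INTER_CUBIC);B=np.vstack([B,np.zeros((340,200,3),np.uint8)])
cv2.imwrite('pics/s1c.png',np.hstack([A,B]));print(x0,y0)
E
```

```text
at [5.981e-01 1.000e-04 1.831e-01] yaw 160.03 F [ 0.4 -0.7 -0.9] t 13.25 w 0.602
need units xyz [-0.1366 -0.0009  0.1288] spin(deg) 0.03240378855355175
487.8903755561625
[445.13134913 172.72925439]
415 133
```

View pics/s1c.png

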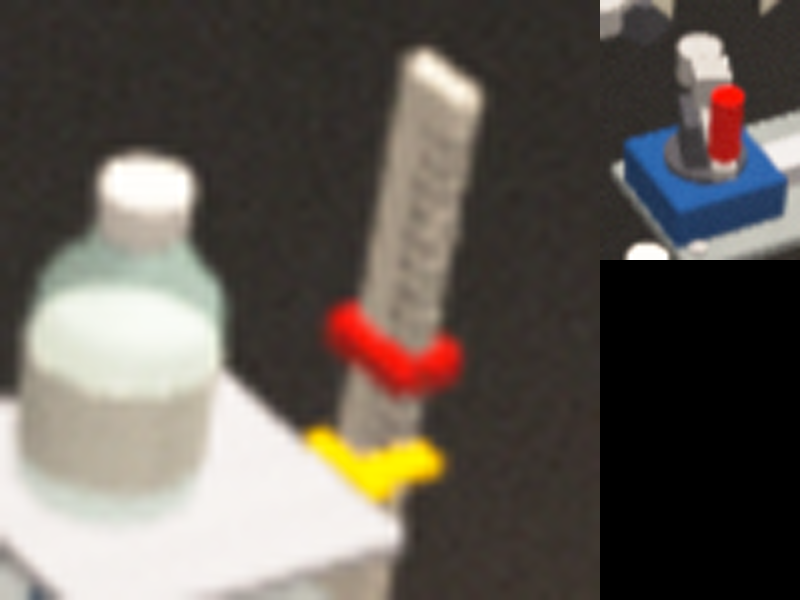

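The crank sits fully down on the collar. The scale carries the red mark at crop (400,350) and the yellow pointer at (380,465). I'll measure the height gap from this picture, comparing like features on the two pieces.

```bash
cat >> h.py <<'E'
def gap(im,x0=440,x1=466,y0=155,y1=190):
    a=im[y0:y1,x0:x1].astype(float);r,g,b=a[...,0],a[...,1],a[...,2]
    red=np.clip(r-g-30,0,None);yel=np.clip(np.minimum(r,g)-b-30,0,None)
    out={}
    for n,m in(('red',red),('yel',yel)):
        pts=[]
        for c in range(m.shape[1]):
            k=np.r_[m[:,c]]
            if k.max()<60: continue
            t=.5*k.max();j=np.argmax(k>t);e=len(k)-1-np.argmax(k[::-1]>t)
            up=j-(k[j]-t)/(k[j]-k[j-1]) if j else j
            dn=e+(k[e]-t)/(k[e]-k[e+1]) if e+1<len(k) else e
            pts.append((c+x0,round(up+y0,2),round(dn+y0,2)))
        out[n]=pts
    return out
E
python3 - <<'E'
from h import *
im=cv2.imread('pics/s1.png')[...,::-1]
for n,p in gap(im).items(): print(n,p)
print(proj('scene',[[.6,.27,.085],[.6,.27,.115],[.62,.27,.085],[.6,.30,.085]]).round(2))
E
```

```text
red [(448, np.float64(163.44), np.float64(166.82)), (449, np.float64(163.14), np.float64(167.09)), (450, np.float64(162.96), np.float64(167.94)), (451, np.float64(164.43), np.float64(168.57)), (452, np.float64(165.44), np.float64(169.39)), (453, np.float64(166.26), np.float64(170.28)), (454, np.float64(166.78), np.float64(171.03)), (455, np.float64(167.59), np.float64(171.3)), (456, np.float64(167.94), np.float64(171.45)), (457, np.float64(167.62), np.float64(170.9)), (458, np.float64(166.85), np.float64(170.64)), (459, np.float64(166.38), np.float64(170.32)), (460, np.float64(166.69), np.float64(170.04))]
yel [(446, np.float64(175.46), np.float64(177.53)), (447, np.float64(175.55), np.float64(178.27)), (448, np.float64(176.23), np.float64(179.01)), (449, np.float64(177.17), np.float64(179.99)), (450, np.float64(178.04), np.float64(180.86)), (451, np.float64(178.25), np.float64(181.68)), (452, np.float64(177.9), np.float64(182.37)), (453, np.float64(177.61), np.float64(182.23)), (454, np.float64(177.36), np.float64(181.16)), (455, np.float64(177.27), np.float64(180.63)), (456, np.float64(176.87), np.float64(180.44)), (457, np.float64(176.88), np.float64(180.29)), (458, np.float64(177.62), np.float64(180.05))]
[[441.68 177.61]
 [443.06 169.36]
 [445.59 181.08]
 [449.9  175.26]]
```

Call:
step_arm(plan=[[0.6,-0.045,0,0,0],[0.6,-0.045,0,0,0],[0.6,-0.046,-0.001,0,0],[0.6,0,0,0,0],[0.6,0,0,0.04,0],[0.6,0,0,0.04,0],[0.6,0,0,0.03,0],[0.6,0,0,0.018,0]])

```text
clock: 14.3
position: [0.6596, -0.0232, 0.1154]
ee_rot: [[-0.94, 0.341, -0.002], [0.341, 0.94, 0.0], [0.002, -0.0, -1.0]]
force: [-0.1, -0.5, 0.1]
grip_width: 0.603
grip_force: 0.0
```

Call:
step_arm(plan=[[0.1,0,0,-0.003,0],[0.1,0,0,0,0],[0.1,0,0,0,0],[0.1,0,0,0,0],[0.1,0,0,0,0],[0.1,0,0,0,0],[0.1,0,0,0,0],[0.1,0,0,0,0]], grip_force=10)

```text
clock: 15.3
position: [0.6608, -0.0236, 0.1185]
ee_rot: [[-0.94, 0.342, 0.001], [0.342, 0.94, -0.0], [-0.001, 0.0, -1.0]]
force: [0.6, -0.4, 2.5]
grip_width: 0.236
grip_force: 10.0
```

```bash
python3 - <<'E'
from h import *
go(.6625,-.0237,.119,160);print(get_state()['grip_force'])
c=2*.07*np.sin(np.radians(7.5))/.5
for k in range(24):
    t=np.radians(180+15*k+7.5);print([round(-c*np.sin(t),4),round(c*np.cos(t),4)],end=' ' if k%8<7 else '\n')
E
```

```text
at [ 0.6608 -0.0236  0.1185] yaw 160.03 F [ 0.6 -0.4  2.5] t 15.3 w 0.236
need units xyz [-0.0032  0.0009 -0.0009] spin(deg) 0.026012531969200836
10.000164359807968
[np.float64(0.0048), np.float64(-0.0362)] [np.float64(0.014), np.float64(-0.0338)] [np.float64(0.0222), np.float64(-0.029)] [np.float64(0.029), np.float64(-0.0222)] [np.float64(0.0338), np.float64(-0.014)] [np.float64(0.0362), np.float64(-0.0048)] [np.float64(0.0362), np.float64(0.0048)] [np.float64(0.0338), np.float64(0.014)]
[np.float64(0.029), np.float64(0.0222)] [np.float64(0.0222), np.float64(0.029)] [np.float64(0.014), np.float64(0.0338)] [np.float64(0.0048), np.float64(0.0362)] [np.float64(-0.0048), np.float64(0.0362)] [np.float64(-0.014), np.float64(0.0338)] [np.float64(-0.0222), np.float64(0.029)] [np.float64(-0.029), np.float64(0.0222)]
[np.float64(-0.0338), np.float64(0.014)] [np.float64(-0.0362), np.float64(0.0048)] [np.float64(-0.0362), np.float64(-0.0048)] [np.float64(-0.0338), np.float64(-0.014)] [np.float64(-0.029), np.float64(-0.0222)] [np.float64(-0.0222), np.float64(-0.029)] [np.float64(-0.014), np.float64(-0.0338)] [np.float64(-0.0048), np.float64(-0.0362)]
```

Call:
step_arm(plan=[[0.1,0.0018,-0.0362,0,0],[0.1,0.014,-0.0338,0,0],[0.1,0.0222,-0.029,0,0],[0.1,0.029,-0.0222,0,0],[0.1,0.0338,-0.014,0,0],[0.1,0.0362,-0.0048,0,0],[0.1,0.0362,0.0048,0,0],[0.1,0.0338,0.014,0,0]])

```text
clock: 16.3
position: [0.542, -0.0467, 0.1185]
ee_rot: [[-0.94, 0.342, 0.001], [0.342, 0.94, -0.002], [-0.002, -0.001, -1.0]]
force: [3.2, -0.9, 1.0]
grip_width: 0.24
grip_force: 10.0
```

```bash
python3 - <<'E'
from h import *
s=get_state();d=s['position']-[.5967,.0002,0];print(np.hypot(*d[:2]),np.degrees(np.arctan2(d[1],d[0])),s['force'],s['grip_width'])
im=save('scene','s2');print(gap(im)['yel'])
E
```

```text
0.07200074894734267 -139.38434748489001 [ 3.21020447 -0.94868747  1.04201401] 0.24020049823843087
[(446, np.float64(173.68), np.float64(175.6)), (447, np.float64(173.65), np.float64(176.34)), (448, np.float64(174.32), np.float64(177.27)), (449, np.float64(175.31), np.float64(178.01)), (450, np.float64(176.16), np.float64(178.98)), (451, np.float64(176.71), np.float64(179.83)), (452, np.float64(176.37), np.float64(180.57)), (453, np.float64(176.27), np.float64(180.61)), (454, np.float64(175.69), np.float64(179.97)), (455, np.float64(175.45), np.float64(179.23)), (456, np.float64(175.36), np.float64(178.92)), (457, np.float64(175.36), np.float64(178.55)), (458, np.float64(175.67), np.float64(178.45))]
```

Call:
step_arm(plan=[[0.1,0.029,0.0222,0,0],[0.1,0.0222,0.029,0,0],[0.1,0.014,0.0338,0,0],[0.1,0.0048,0.0362,0,0],[0.1,-0.0048,0.0362,0,0],[0.1,-0.014,0.0338,0,0],[0.1,-0.0222,0.029,0,0],[0.1,-0.029,0.0222,0,0]])

```text
clock: 17.35
position: [0.5832, 0.0695, 0.1184]
ee_rot: [[-0.94, 0.341, -0.002], [0.341, 0.94, 0.001], [0.003, 0.0, -1.0]]
force: [-2.8, 0.5, 4.3]
grip_width: 0.239
grip_force: 10.0
```

Call:
step_arm(plan=[[0.1,-0.0338,0.014,0,0],[0.1,-0.0362,0.0048,0,0],[0.1,-0.0362,-0.0048,0,0],[0.1,-0.0338,-0.014,0,0],[0.1,-0.029,-0.0222,0,0],[0.1,-0.0222,-0.029,0,0],[0.1,-0.014,-0.0338,0,0],[0.1,-0.0048,-0.0362,0,0]])

```text
clock: 18.35
position: [0.6612, -0.0246, 0.1178]
ee_rot: [[-0.94, 0.342, -0.002], [0.342, 0.94, 0.001], [0.002, 0.001, -1.0]]
force: [-3.1, 4.2, 3.3]
grip_width: 0.239
grip_force: 10.0
```

Call:
step_arm(plan=[[0.1,0.0048,-0.0362,0,0],[0.1,0.014,-0.0338,0,0],[0.1,0.0222,-0.029,0,0],[0.1,0.029,-0.0222,0,0],[0.1,0.0338,-0.014,0,0],[0.1,0.0362,-0.0048,0,0],[0.1,0.0362,0.0048,0,0],[0.1,0.0338,0.014,0,0]])

```text
clock: 19.35
position: [0.5424, -0.0469, 0.1185]
ee_rot: [[-0.94, 0.342, 0.003], [0.342, 0.94, -0.003], [-0.003, -0.002, -1.0]]
force: [3.5, -0.0, -0.8]
grip_width: 0.238
grip_force: 10.0
```

Call:
step_arm(plan=[[0.1,0.029,0.0222,0,0],[0.1,0.0222,0.029,0,0],[0.1,0.014,0.0338,0,0],[0.1,0.0048,0.0362,0,0],[0.1,-0.0048,0.0362,0,0],[0.1,-0.014,0.0338,0,0],[0.1,0,0,0,0],[0.1,0,0,0,0]])

```text
clock: 20.35
position: [0.5508, 0.0546, 0.1185]
ee_rot: [[-0.94, 0.341, 0.0], [0.341, 0.94, 0.002], [0.0, 0.002, -1.0]]
force: [-2.5, 4.7, 6.0]
grip_width: 0.235
grip_force: 10.0
```

```bash
python3 - <<'E'
from h import *
s=get_state();d=s['position']-[.5967,.0002,0];print(np.hypot(*d[:2]),np.degrees(np.arctan2(d[1],d[0])),s['force'],s['grip_width'])
im=save('scene','s3');g=gap(im);print(g['red'],g['yel'])
crop('s3','s3c',425,130,485,190,10)
E
```

```text
0.07122595719206405 130.15768447818638 [-2.49926998  4.74033348  6.01524215] 0.23501748311091233
[(448, np.float64(163.48), np.float64(166.57)), (449, np.float64(163.13), np.float64(166.62)), (450, np.float64(162.97), np.float64(167.23)), (451, np.float64(164.41), np.float64(168.15)), (452, np.float64(165.45), np.float64(168.91)), (453, np.float64(166.19), np.float64(169.08)), (454, np.float64(166.67), np.float64(169.05)), (455, np.float64(167.33), np.float64(168.66)), (456, np.float64(167.5), np.float64(168.65)), (457, np.float64(167.35), np.float64(168.53)), (458, np.float64(166.31), np.float64(168.54)), (459, np.float64(166.21), np.float64(168.57)), (460, np.float64(166.67), np.float64(169.49))] [(447, np.float64(166.72), np.float64(168.6)), (448, np.float64(166.82), np.float64(169.33)), (449, np.float64(167.18), np.float64(170.01)), (450, np.float64(167.76), np.float64(170.96)), (451, np.float64(168.72), np.float64(171.73)), (452, np.float64(169.35), np.float64(172.68)), (453, np.float64(169.2), np.float64(173.32)), (454, np.float64(169.02), np.float64(173.63)), (455, np.float64(168.61), np.float64(173.15)), (456, np.float64(168.56), np.float64(172.34)), (457, np.float64(168.36), np.float64(172.17)), (458, np.float64(168.17), np.float64(171.64)), (459, np.float64(168.41), np.float64(171.47)), (460, np.float64(169.15), np.float64(171.5))]
```

View pics/s3c.png

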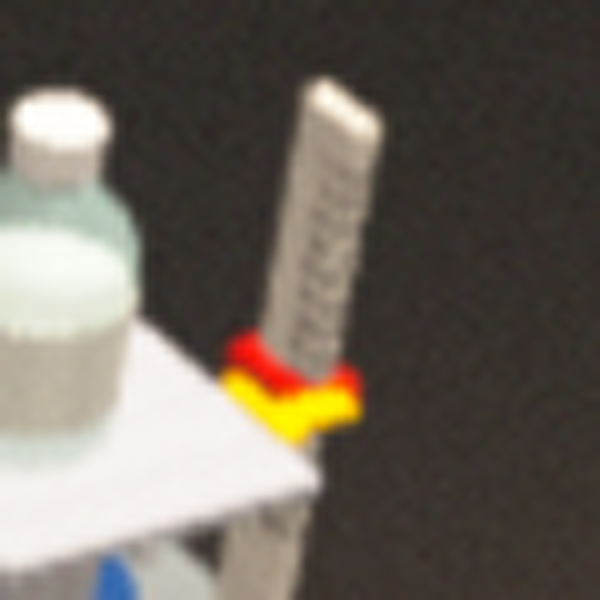

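Mark and pointer are now close together, with the red edge still a little above the yellow one. I'll release and take a nearer look with the wrist camera. At yaw 31° its horizontal edge sees the scale obliquely.

Call:
step_arm(plan=[[0.45,0,0,0,0],[0.45,0,0,0,0],[0.45,0,0,0,0],[0.45,0,0,-0.03,0],[0.45,0,0,-0.06,0],[0.45,0,0,-0.06,0],[0.45,-0.087,0.061,0,0.11],[0.45,-0.087,0.061,0,0]])

```text
clock: 21.4
position: [0.6568, 0.0727, 0.1957]
ee_rot: [[-0.866, 0.499, 0.003], [0.499, 0.866, 0.0], [-0.003, 0.002, -1.0]]
force: [0.4, -0.7, 1.1]
grip_width: 0.451
grip_force: 0.0
```

```bash
python3 - <<'E'
from h import *
go(.654,.083,.193,31)
E
```

```text
at [0.6568 0.0727 0.1957] yaw 150.04 F [ 0.4 -0.7  1.1] t 21.4 w 0.451
need units xyz [0.0152 0.015  0.0055] spin(deg) 119.04023530692481
```

Call:
step_arm(plan=[[0.45,0.015,0.015,0,0.115],[0.45,0,0,0,0.115],[0.45,0,0,0,0.115],[0.45,0,0,0,0.115],[0.45,0,0,0,0.115],[0.45,0,0,0,0.115],[0.45,0,0,0,0.115],[0.45,0,0,0,0.115]])

```text
clock: 22.4
position: [0.6526, 0.0822, 0.1942]
ee_rot: [[0.391, 0.92, 0.001], [0.92, -0.391, 0.0], [0.0, 0.001, -1.0]]
force: [0.4, -0.5, 0.5]
grip_width: 0.449
grip_force: 0.0
```

Call:
step_arm(plan=[[0.45,0,0,0,0.115],[0.45,0,0,0,0.115],[0.45,0,0,0,0.115],[0.45,0,0,0,0.057],[0.45,0,0,0,0],[0.45,0,0,0,0],[0.45,0,0,0,0],[0.45,0,0,0,0]])

```text
clock: 23.4
position: [0.6525, 0.0823, 0.1932]
ee_rot: [[0.856, 0.518, -0.0], [0.518, -0.856, 0.0], [0.0, -0.0, -1.0]]
force: [-0.4, 0.5, -0.0]
grip_width: 0.451
grip_force: 0.0
```

```bash
python3 - <<'E'
from h import *
go(.654,.083,.193,31)
np.savez('wi3',**camera_info('wrist'))
print(proj('wrist',[[.605,.29,.117],[.605,.29,.127]]))
im=save('wrist','w3')
r,g,b=[im[...,k].astype(int) for k in range(3)]
for m in((r>110)&(g<60)&(b<60),(r>130)&(g>110)&(b<70)):
    y,x=np.nonzero(m);print(len(x), x.min() if len(x) else 0,x.max() if len(x) else 0,np.median(x),np.median(y))
y,x=np.nonzero((r>130)&(g>110)&(b<70));cx,cy=int(np.median(x)),int(np.median(y))
x0,y0=min(max(cx-40,0),560),max(cy-40,0);print(x0,y0);crop('w3','w3c',x0,y0,x0+80,y0+75,8)
E
```

```text
at [0.6525 0.0823 0.1932] yaw 31.18 F [-0.4  0.5 -0. ] t 23.4 w 0.451
need units xyz [0.0033 0.0004 0.0003] spin(deg) 0.17730848302247182
[[ 44.47258267 123.21277958]
 [ 32.32627666 123.52267403]]
1331 2 298 30.0 128.0
9064 18 585 399.0 33.5
359 0
```

View pics/w3c.png

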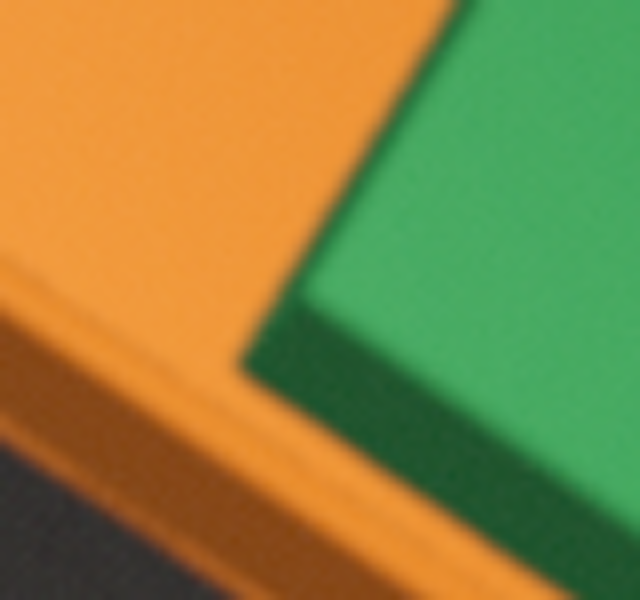

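That crop caught the orange tray, not the scale. The pointer is near pixel (30,128), so I'll recrop there, rotated so up is up.

```bash
python3 - <<'E'
from h import *
a=cv2.imread('pics/w3.png')[90:160,0:70]
a=cv2.rotate(cv2.resize(a,None,fx=8.5,fy=8.5,interpolation=cv2.INTER_CUBIC),cv2.ROTATE_90_CLOCKWISE)
cv2.imwrite('pics/w3d.png',a)
E
```

```text
(no output)
```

View pics/w3d.png

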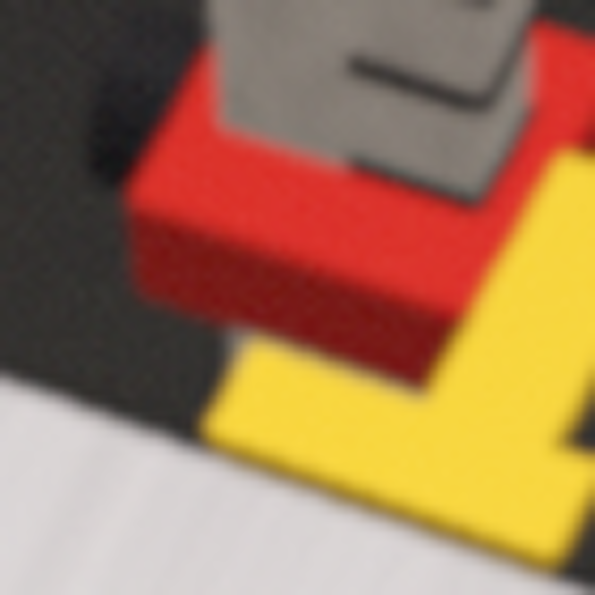

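The wrist view shows the red band round the scale, with its dark front face at (130–460, 190–390). The yellow L-shaped pointer lies alongside it, with its inner corner near (425,390). I'll test height hypotheses numerically against both views.

```bash
python3 - <<'E'
from h import *
i=dict(np.load('wi3.npz'))
# rotated crop (U,V) -> original: rot90cw: U = H-1-y , V = x
f=lambda U,V,z:back(i,(V/8.5-.44,90+(595-1-U)/8.5-.44),z)*1000
print('cam',cen('wrist'))
pts=dict(Bt=(128,190),At=(463,312),Bb=(137,300),I=(425,390),O=(558,568),L=(203,430),Li=(245,340),N=(560,445),F=(555,150),scL=(215,130),scR=(480,205),scB=(535,95))
for z in(.107,.112,.117,.122):
    print(z,{k:tuple(f(*p,z)[:2].round(1)) for k,p in pts.items()})
si=camera_info('scene')
for z in (.112,.117,.122): print('scene redtopright/yelright',z,[ (back(si,p,z)*1000)[:2].round(1) for p in((460.3,166.4),(460.5,168.6),(447,163.4),(446.5,167.2),(453.7,173.6))])
# colour profile down columns in rotated crop
a=cv2.rotate(cv2.imread('pics/w3.png')[90:160,0:70],cv2.ROTATE_90_CLOCKWISE)
for c in (20,30,40,48,52,54,56,60,64): print(c,[(v,*a[v,c][::-1]) for v in range(2,58,2) if a[v,c][2]>90 and a[v,c][0]<100])
E
```

```text
cam [0.71411469 0.11937181 0.35052007]
0.107 {'Bt': (np.float64(575.3), np.float64(307.4)), 'At': (np.float64(610.3), np.float64(306.9)), 'Bb': (np.float64(581.4), np.float64(299.0)), 'I': (np.float64(610.7), np.float64(299.9)), 'O': (np.float64(629.9), np.float64(289.9)), 'L': (np.float64(593.5), np.float64(290.6)), 'Li': (np.float64(592.9), np.float64(298.8)), 'N': (np.float64(624.4), np.float64(299.3)), 'F': (np.float64(610.5), np.float64(321.6)), 'scL': (np.float64(580.3), np.float64(314.5)), 'scR': (np.float64(606.7), np.float64(315.5)), 'scB': (np.float64(606.3), np.float64(325.3))}
0.112 {'Bt': (np.float64(578.2), np.float64(303.6)), 'At': (np.float64(612.4), np.float64(303.0)), 'Bb': (np.float64(584.1), np.float64(295.3)), 'I': (np.float64(612.8), np.float64(296.2)), 'O': (np.float64(631.7), np.float64(286.4)), 'L': (np.float64(595.9), np.float64(287.1)), 'Li': (np.float64(595.4), np.float64(295.1)), 'N': (np.float64(626.3), np.float64(295.6)), 'F': (np.float64(612.6), np.float64(317.4)), 'scL': (np.float64(583.0), np.float64(310.5)), 'scR': (np.float64(608.9), np.float64(311
[... 9799 characters left out ...]
 (30, np.uint8(247), np.uint8(213), np.uint8(62)), (32, np.uint8(247), np.uint8(214), np.uint8(63)), (34, np.uint8(247), np.uint8(213), np.uint8(62)), (36, np.uint8(247), np.uint8(214), np.uint8(63)), (38, np.uint8(247), np.uint8(214), np.uint8(63)), (40, np.uint8(247), np.uint8(214), np.uint8(61)), (42, np.uint8(247), np.uint8(214), np.uint8(62)), (44, np.uint8(247), np.uint8(214), np.uint8(63)), (46, np.uint8(248), np.uint8(214), np.uint8(63)), (48, np.uint8(248), np.uint8(214), np.uint8(63)), (50, np.uint8(242), np.uint8(209), np.uint8(61)), (52, np.uint8(236), np.uint8(203), np.uint8(59)), (54, np.uint8(247), np.uint8(214), np.uint8(65)), (56, np.uint8(248), np.uint8(214), np.uint8(63))]
```

Pointer corners from the wrist and the scene camera agree at z ≈ 0.117. The mark's height is still ambiguous, so I'll take a second wrist view from the +x side and triangulate.

```bash
python3 - <<'E'
from h import *
go(.698,.193,.193,72)
E
```

```text
at [0.6525 0.0823 0.1931] yaw 31.17 F [-0.3 -0.6  0. ] t 23.45 w 0.45
need units xyz [ 0.1924 -0.1422  0.0002] spin(deg) -40.82631185152971
```

Call:
step_arm(plan=[[0.45,0.064,-0.0474,0,0],[0.45,0.064,-0.0474,0,0],[0.45,0.0644,-0.0474,0,0],[0.45,0,0,0,-0.114],[0.45,0,0,0,-0.114],[0.45,0,0,0,-0.114],[0.45,0,0,0,-0.112],[0.45,0,0,0,0]])

```text
clock: 24.45
position: [0.698, 0.1929, 0.193]
ee_rot: [[0.31, 0.951, -0.0], [0.951, -0.31, 0.0], [-0.0, -0.0, -1.0]]
force: [0.2, -1.4, -1.0]
grip_width: 0.448
grip_force: 0.0
```

Call:
step_arm(plan=[[0.45,0,0,0,0],[0.45,0,0,0,0],[0.45,0,0,0,0],[0.45,0,0,0,0],[0.45,0,0,0,0],[0.45,0,0,0,0],[0.45,0,0,0,0],[0.45,0,0,0,0]])

```text
clock: 25.45
position: [0.6981, 0.1929, 0.1931]
ee_rot: [[0.309, 0.951, 0.0], [0.951, -0.309, 0.0], [0.0, -0.0, -1.0]]
force: [-0.9, 0.0, -0.0]
grip_width: 0.447
grip_force: 0.0
```

```bash
python3 - <<'E'
from h import *
go(.698,.193,.193,72)
np.savez('wi4',**camera_info('wrist'))
p=proj('wrist',[[.612,.295,.117],[.612,.295,.127]]);print(p)
save('wrist','w4')
x,y=p[0].round().astype(int);x0,y0=max(x-38,0),max(y-38,0);print(x0,y0)
a=cv2.imread('pics/w4.png')[y0:y0+74,x0:x0+74]
a=cv2.rotate(cv2.resize(a,None,fx=8,fy=8,interpolation=cv2.INTER_CUBIC),cv2.ROTATE_90_CLOCKWISE)
cv2.imwrite('pics/w4d.png',a)
E
```

```text
at [0.6981 0.1929 0.1931] yaw 72.01 F [-0.9  0.  -0. ] t 25.45 w 0.447
need units xyz [ 0.0001 -0.0002  0.0002] spin(deg) 0.006792611503442458
[[163.5724534  117.9529671 ]
 [156.68893997 118.0288613 ]]
126 80
```

View pics/w4d.png

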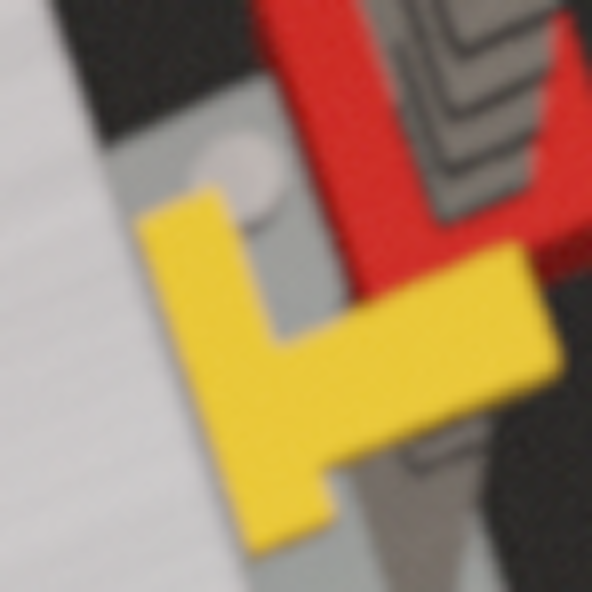

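View 2 shows the pointer as a T shape: O (255,553), L (140,218), I (275,345), N (322,468). The red top face meets the scale's near edge at (445,222). I can triangulate these against view 1.

```bash
cat > tri.py <<'E'
from h import *
i3=dict(np.load('wi3.npz'));i4=dict(np.load('wi4.npz'))
def P(i):return np.float64(i['intrinsics'])@np.c_[cv2.Rodrigues(i['rvec'])[0],i['tvec'].ravel()]
a=lambda U,V:(V/8.5-.44, 90+(594-U)/8.5-.44)
b=lambda U,V:(126+V/8-.44, 80+(591-U)/8-.44)
def tri(p,q):
    X=cv2.triangulatePoints(P(i3),P(i4),np.float64(a(*p)),np.float64(b(*q))).ravel();X=X[:3]/X[3]
    e=proj(i3,X)[0]-a(*p),proj(i4,X)[0]-b(*q);return (X*1000).round(1),np.round(e,1).tolist()
E
python3 - <<'E'
from tri import *
for n,p,q in[('O',(558,568),(255,553)),('L',(203,430),(140,218)),('I',(425,392),(275,345)),('N',(560,445),(322,468)),('scR',(480,205),(445,222)),('scB',(535,95),(525,185))]: print(n,*tri(p,q))
im=cv2.rotate(cv2.imread('pics/w4.png')[80:154,126:200],cv2.ROTATE_90_CLOCKWISE)
for c in (36,40,44,69,71,73): print(c,[(v,*map(int,im[v,c][::-1])) for v in range(18,42) if im[v,c][2]>60])
E
```

```text
O [631.5 286.  112.7] [[-0.3, 0.4], [0.4, -0.2]]
L [596.7 286.  113.4] [[0.0, -0.1], [-0.1, 0.0]]
I [614.6 293.3 115.6] [[0.1, -0.1], [-0.1, 0.0]]
N [627.  293.8 114.6] [[-0.1, 0.2], [0.2, -0.1]]
scR [609.1 311.1 112.5] [[-0.1, 0.1], [0.1, -0.0]]
scB [610.4 317.6 116.1] [[0.1, -0.1], [-0.1, 0.1]]
36 [(18, 139, 125, 123), (19, 148, 138, 136), (20, 151, 144, 141), (21, 155, 150, 148), (22, 158, 156, 153), (23, 155, 152, 149), (24, 153, 152, 150), (25, 153, 153, 151), (26, 154, 153, 151), (27, 156, 157, 153), (28, 157, 157, 153), (29, 156, 156, 153), (30, 157, 157, 154), (31, 157, 157, 154), (32, 157, 157, 154), (33, 158, 158, 155), (34, 157, 158, 154), (35, 159, 160, 156), (36, 157, 158, 156), (37, 157, 158, 156), (38, 156, 157, 154), (39, 155, 157, 154), (40, 158, 158, 154), (41, 171, 164, 148)]
40 [(18, 196, 43, 36), (19, 189, 42, 37), (20, 180, 33, 30), (21, 171, 36, 32), (22, 157, 30, 24), (23, 145, 32, 31), (24, 135, 39, 38), (25, 128, 55, 51), (26, 123, 69, 67), (27, 125, 85, 84), (28, 130, 106, 102), (29, 138, 124, 122), (30, 144, 135, 133), (31, 149, 142, 140), (32, 152, 148, 1
[... 988 characters left out ...]
 71, 31, 30), (39, 69, 57, 41), (40, 85, 70, 40), (41, 116, 92, 46)]
71 [(18, 207, 50, 45), (19, 207, 47, 40), (20, 207, 48, 42), (21, 207, 47, 42), (22, 206, 46, 41), (23, 206, 46, 42), (24, 207, 48, 43), (25, 208, 49, 44), (26, 205, 47, 40), (27, 196, 43, 38), (28, 175, 34, 30), (29, 141, 24, 19), (30, 119, 24, 21), (31, 113, 21, 21), (32, 110, 23, 20), (33, 98, 26, 23), (34, 75, 36, 35)]
73 [(18, 206, 46, 38), (19, 207, 49, 45), (20, 207, 48, 43), (21, 206, 46, 41), (22, 207, 49, 41), (23, 207, 50, 44), (24, 206, 49, 40), (25, 206, 46, 40), (26, 199, 46, 40), (27, 178, 34, 28), (28, 147, 29, 27), (29, 121, 26, 20), (30, 113, 18, 18), (31, 111, 23, 23), (32, 103, 28, 22), (33, 84, 35, 31)]
```

Both views put pointer and mark within about 2 mm of each other. I'll do one joint fit of all the measured edges to settle the remaining offset.

```bash
cat > fit.py <<'E'
from tri import *
from scipy.optimize import least_squares
si=camera_info('scene')
# params: p m xL xi xo xO yo yi ye xs ys yB x1 yf xb, offsets w3(2) w4(2) sc(2)
x0=np.r_[114,114,597,614,627,632,286,293,325,609,310,319,614,300,580,np.zeros(6)]
A=lambda c,V:(V,159-c);B=lambda c,V:(126+V,153-c)
def res(x,sc=True,prior=True):
    p,m,xL,xi,xo,xO,yo,yi,ye,xs,ys,yB,x1,yf,xb=x[:15];o=x[15:].reshape(3,2);r=[]
    def pt(i,k,X,uv,s):r.extend((proj(i,np.array(X)/1000)[0]+o[k]-uv)/s)
    def ln(i,k,X,Y,uvs,s):
        a,b=proj(i,np.array([X,Y])/1000)+o[k];n=np.array([-(b-a)[1],(b-a)[0]]);n/=np.linalg.norm(n)
        r.extend([(np.array(uv)-a)@n/s for uv in uvs])
    pt(i3,0,(xO,yo,p),a(558,568),.4);pt(i3,0,(xL,yo,p),a(203,430),.4);pt(i3,0,(xi,yi,p),a(425,392),.6);pt(i3,0,(xo,yi,p),a(560,445),.5)
    ln(i3,0,(xi,yi,p),(xi,ye,p),[a(463,312),a(510,230),a(555,150)],.3)
    pt(i3,0,(xs,ys,m),a(480,205),.5);pt(i3,0,(xs,yB,m),a(535,95),1)
    ln(i3,0,(xb,yf,m),(x1,yf,m),[A(20,25.2),A(30,28.9),A(40,32.3),A(48,34.9)],.25);pt(i3,0,(xb,yf,m),a(128,190),.5)
    pt(i4,1,(xO,yo,p),b(255,553),.4);pt(i4,1,(xL,yo,p),b(140,218),.4);pt(i4,1,(xi,yi,p),b(275,345),.4);pt(i4,1,(xo,yi,p),b(322,468),.4)
    pt(i4,1,(xi,ye,p),b(515,240),.4);pt(i4,1,(xo,ye,p),b(562,365),.5)
    pt(i4,1,(xs,ys,m),b(445,222),.5);pt(i4,1,(xs,yB,m),b(525,185),.6)
    ln(i4,1,(x1,yf,m),(x1,yf+30,m),[B(69,29.3),B(71,28.5),B(73,27.7)],.25)
    ln(i4,1,(xb,yf,m),(x1,yf,m),[B(44,32.7),B(40,21.4)],.3)
    if sc:
        ln(si,2,(xs,yi,m),(xs,ye,m),[(458,166.3),(459,166.2)],.5)
        ln(si,2,(xi,yi,p),(xi,ye,p),[(456,168.56),(457,168.36),(458,168.17)],.3)
        ln(si,2,(xL,yo,p-1),(xO,yo,p-1),[(448,169.33),(450,170.96),(452,172.68)],.3)
        ln(si,2,(xb,yf,m),(x1,yf,m),[(447.3,164.)],1)
        ln(si,2,(xL,yi,p),(xL,yo,p),[(446.7,166.9)],.7)
    return np.r_[r,x[15:]/1.0]
E
python3 - <<'E'
from fit import *
for sc in(0,1):
    s=least_squares(res,x0,args=(sc,),loss='soft_l1');c=np.linalg.pinv(s.jac.T@s.jac);d=np.zeros(21);d[0]=1;d[1]=-1
    print(dict(zip('p m xL xi xo xO yo yi ye xs ys yB x1 yf xb'.split(),s.x.round(1))),s.x[15:].round(2),'p-m',(s.x[0]-s.x[1]).round(2),'+-',np.sqrt(d@c@d).round(2),'cost',s.cost.round(1))
E
```

```text
{'p': np.float64(114.3), 'm': np.float64(112.1), 'xL': np.float64(597.2), 'xi': np.float64(613.7), 'xo': np.float64(626.8), 'xO': np.float64(632.0), 'yo': np.float64(285.6), 'yi': np.float64(293.7), 'ye': np.float64(315.6), 'xs': np.float64(608.9), 'ys': np.float64(311.2), 'yB': np.float64(318.9), 'x1': np.float64(614.5), 'yf': np.float64(302.5), 'xb': np.float64(578.7)} [ 0.02  0.09 -0.07 -0.15  0.    0.  ] p-m 2.2 +- 0.55 cost 13.7
{'p': np.float64(114.3), 'm': np.float64(112.3), 'xL': np.float64(597.1), 'xi': np.float64(613.7), 'xo': np.float64(626.7), 'xO': np.float64(632.0), 'yo': np.float64(285.5), 'yi': np.float64(293.7), 'ye': np.float64(315.6), 'xs': np.float64(608.9), 'ys': np.float64(311.1), 'yB': np.float64(318.8), 'x1': np.float64(614.5), 'yf': np.float64(302.4), 'xb': np.float64(578.8)} [ 0.05  0.05 -0.02 -0.24 -0.48 -0.35] p-m 2.05 +- 0.55 cost 17.0
```

The fit puts the pointer about 2 mm above the mark (±0.6), so I need to wind back about 36° plus the play. I'll regrip.

```bash
python3 - <<'E'
from h import *
go(.551,.0543,.1185,72)
y=np.radians(72);X=np.array([np.cos(y),np.sin(y)]);Y=np.array([np.sin(y),-np.cos(y)])
# CCW 48 deg in 12deg rows from 130.2
al=130.2;P=lambda t:.0705*np.array([np.cos(np.radians(t)),np.sin(np.radians(t))])
for k in range(4):
    d=(P(al+12*k+12)-P(al+12*k))/.5;print((X@d).round(4),(Y@d).round(4))
E
```

```text
at [0.6981 0.1929 0.1931] yaw 72.01 F [-0.5  0.4  0.2] t 25.5 w 0.451
need units xyz [-0.3546 -0.1941  0.1492] spin(deg) 0.009618819223646824
-0.0265 -0.0128
-0.0286 -0.007
-0.0295 -0.0009
-0.029 0.0052
```

Call:
step_arm(plan=[[0.45,-0.0886,-0.0485,0,0],[0.45,-0.0887,-0.0485,0,0],[0.45,-0.0887,-0.0485,0,0],[0.45,-0.0886,-0.0486,0,0],[0.45,0,0,0,0],[0.45,0,0,0,0],[0.45,0,0,0.05,0],[0.45,0,0,0.05,0]])

```text
clock: 26.5
position: [0.5524, 0.0552, 0.1426]
ee_rot: [[0.308, 0.951, 0.002], [0.951, -0.308, 0.0], [0.001, 0.002, -1.0]]
force: [-0.7, 1.2, -0.7]
grip_width: 0.45
grip_force: 0.0
```

Call:
step_arm(plan=[[0.45,0,0,0.049,0],[0.45,0,0,0,0],[0.1,0,0,0,0],[0.1,0,0,0,0],[0.1,0,0,0,0],[0.1,0,0,0,0],[0.1,0,0,0,0],[0.1,0,0,0,0]])

```text
clock: 27.5
position: [0.5515, 0.0544, 0.1193]
ee_rot: [[0.309, 0.951, 0.002], [0.951, -0.309, 0.0], [0.001, 0.001, -1.0]]
force: [0.5, 1.8, 6.7]
grip_width: 0.235
grip_force: 10.0
```

Call:
step_arm(plan=[[0.1,-0.0265,-0.0128,0,0],[0.1,-0.0286,-0.007,0,0],[0.1,-0.0295,-0.0009,0,0],[0.1,-0.029,0.0052,0,0],[0.1,0,0,0,0],[0.1,0,0,0,0],[0.1,0,0,0,0],[0.1,0,0,0,0]])

```text
clock: 28.5
position: [0.5258, 0.0022, 0.1193]
ee_rot: [[0.309, 0.951, -0.0], [0.951, -0.309, -0.001], [-0.001, 0.0, -1.0]]
force: [-3.1, -1.7, 7.4]
grip_width: 0.234
grip_force: 10.0
```

```bash
python3 - <<'E'
from h import *
s=get_state();d=s['position']-[.5967,.0002,0];print(np.hypot(*d[:2]),np.degrees(np.arctan2(d[1],d[0])),s['force'],s['grip_width'],s['clock'])
o=cv2.imread('pics/s3.png')[...,::-1];im=save('scene','s4')
print([(q[0],q[1]) for q in gap(o)['yel']]);print([(q[0],q[1]) for q in gap(im)['yel']]);print([q[2] for q in gap(o)['yel']]);print([q[2] for q in gap(im)['yel']])
E
```

```text
0.07097004299365604 178.42171986110898 [-3.07112406 -1.71243871  7.38346395] 0.23417761172836982 28.5
[(447, np.float64(166.72)), (448, np.float64(166.82)), (449, np.float64(167.18)), (450, np.float64(167.76)), (451, np.float64(168.72)), (452, np.float64(169.35)), (453, np.float64(169.2)), (454, np.float64(169.02)), (455, np.float64(168.61)), (456, np.float64(168.56)), (457, np.float64(168.36)), (458, np.float64(168.17)), (459, np.float64(168.41)), (460, np.float64(169.15))]
[(447, np.float64(167.48)), (448, np.float64(167.53)), (449, np.float64(167.79)), (450, np.float64(168.47)), (451, np.float64(169.36)), (452, np.float64(169.77)), (453, np.float64(169.76)), (454, np.float64(169.48)), (455, np.float64(169.17)), (456, np.float64(168.95)), (457, np.float64(168.62)), (458, np.float64(168.63)), (459, np.float64(169.06)), (460, np.float64(169.53))]
[np.float64(168.6), np.float64(169.33), np.float64(170.01), np.float64(170.96), np.float64(171.73), np.float64(172.68), np.float64(173.32), np.float64(173.63), np.float64(173.15), np.float64(172.34), np.float64(172.17), np.float64(171.64), np.float64(171.47), np.float64(171.5)]
[np.float64(169.38), np.float64(169.97), np.float64(170.71), np.float64(171.67), np.float64(172.38), np.float64(173.3), np.float64(174.04), np.float64(174.38), np.float64(173.8), np.float64(172.71), np.float64(172.51), np.float64(172.32), np.float64(172.18), np.float64(171.7)]
```

Lowered about 2.2 mm. I'll release and repeat the second wrist view to check it in numbers.

Call:
step_arm(plan=[[0.45,0,0,0,0],[0.45,0,0,0,0],[0.45,0,0,0,0],[0.45,0,0,-0.04,0],[0.45,0,0,-0.06,0],[0.45,0,0,-0.05,0],[0.45,0.06,0.04,0,0],[0.45,0.09,0.045,0,0]])

```text
clock: 29.55
position: [0.5904, 0.0606, 0.1943]
ee_rot: [[0.311, 0.95, 0.001], [0.95, -0.311, -0.0], [0.0, 0.001, -1.0]]
force: [1.1, -0.9, -0.1]
grip_width: 0.451
grip_force: 0.0
```

```bash
python3 - <<'E'
from h import *
go(.6981,.1929,.1931,72.01)
E
```

```text
at [0.5904 0.0606 0.1943] yaw 71.89 F [ 1.1 -0.9 -0.1] t 29.55 w 0.451
need units xyz [0.3184 0.1224 0.0025] spin(deg) -0.11938195304779242
```

Call:
step_arm(plan=[[0.45,0.0795,0.0311,0.001,0],[0.45,0.0796,0.0311,0,0],[0.45,0.0795,0.0312,0,0],[0.45,0.0796,0.0312,0,0],[0.45,0,0,0,0],[0.45,0,0,0,0],[0.45,0,0,0,0],[0.45,0,0,0,0]])

```text
clock: 30.55
position: [0.6979, 0.1921, 0.1938]
ee_rot: [[0.31, 0.951, 0.001], [0.951, -0.31, 0.0], [0.0, 0.0, -1.0]]
force: [1.1, -0.2, 0.0]
grip_width: 0.451
grip_force: 0.0
```

```bash
python3 - <<'E'
from h import *
go(.6981,.1929,.1931,72.01);np.savez('wi5',**camera_info('wrist'));save('wrist','w5')
i4=dict(np.load('wi4.npz'));i5=dict(np.load('wi5.npz'))
T=[[.620,.295,.113],[.620,.295,.123]];print(proj(i4,T),proj(i5,T))
def edges(n):
    im=cv2.rotate(cv2.imread(f'pics/{n}.png')[80:154,126:200],cv2.ROTATE_90_CLOCKWISE).astype(float)
    R,G,Bl=im[...,2],im[...,1],im[...,0];yel=np.clip(np.minimum(R,G)-Bl-30,0,None);red=R-G
    for c in (22,26,30,36,40,46,50,54,58,62):
        k=yel[:,c];t=60;js=np.nonzero(k>t)[0]
        if len(js)==0: continue
        j,e=js[0],js[-1];print(c,round(j-(k[j]-t)/(k[j]-k[j-1]),2),round(e+(k[e]-t)/(k[e]-k[e+1]),2) if e<73 else e,end=' | ')
    print()
    for c in (44,48,52,56,60,66,69,71,73): print(c,[int(v) for v in R[24:42,c]],[int(v) for v in G[24:42,c]])
edges('w4');edges('w5')
E
```

```text
at [0.6979 0.1921 0.1938] yaw 71.95 F [ 1.1 -0.2  0. ] t 30.55 w 0.451
need units xyz [ 0.0017 -0.0002  0.0014] spin(deg) -0.05913805429955232
[[175.89982125 114.50373078]
 [169.65946552 114.42668536]] [[175.81321569 113.47451662]
 [169.58650925 113.35005458]]
22 25.2 42.17 | 26 24.0 53.63 | 30 33.07 65.17 | 36 42.77 66.6 | 40 41.14 64.6 | 46 37.5 55.55 | 50 35.53 53.92 | 54 33.92 52.37 | 58 32.08 50.68 | 62 30.55 49.1 | 
44 [205, 206, 205, 204, 202, 198, 191, 184, 173, 161, 149, 137, 126, 132, 174, 212, 229, 233] [46, 43, 45, 49, 44, 43, 41, 38, 33, 34, 33, 36, 40, 70, 130, 177, 195, 199]
48 [206, 206, 207, 206, 207, 207, 206, 206, 207, 206, 207, 207, 213, 221, 229, 233, 233, 233] [46, 47, 48, 46, 51, 48, 45, 48, 48, 45, 47, 59, 108, 158, 188, 198, 200, 200]
52 [173, 186, 194, 201, 205, 207, 206, 206, 206, 207, 211, 220, 228, 232, 233, 233, 233, 233] [49, 49, 47, 47, 47, 49, 48, 47, 45, 57, 98, 152, 185, 198, 199, 200, 200, 199]
56 [120, 118, 107, 118, 162, 194, 205, 206, 209, 216, 226, 231, 233, 233, 233, 233, 233, 233] [113, 113, 100, 73, 47, 45, 44, 48, 79, 133, 177, 195, 199, 19
[... 1844 characters left out ...]
131, 176, 194, 200, 200, 201, 200, 200, 199]
66 [165, 194, 205, 207, 207, 203, 188, 161, 149, 163, 178, 192, 203, 212, 218, 225, 230, 232] [50, 45, 45, 50, 49, 47, 40, 48, 80, 113, 131, 149, 167, 178, 185, 191, 197, 198]
69 [207, 208, 207, 206, 200, 181, 150, 122, 112, 110, 102, 80, 59, 52, 55, 76, 103, 129] [46, 48, 49, 48, 47, 37, 28, 20, 19, 22, 25, 29, 39, 46, 48, 63, 83, 105]
71 [207, 207, 207, 201, 185, 154, 125, 114, 111, 105, 88, 64, 46, 42, 40, 41, 41, 43] [45, 52, 50, 45, 38, 28, 20, 23, 19, 27, 35, 38, 38, 40, 39, 38, 42, 41]
73 [206, 205, 202, 186, 157, 127, 113, 112, 104, 87, 62, 47, 44, 44, 43, 42, 46, 42] [48, 46, 47, 41, 29, 23, 18, 21, 22, 35, 37, 41, 42, 43, 41, 40, 43, 40]
```

The pointer came down 2.07 mm, so it should be level with the mark to about ±0.5 mm. The red/yellow seam now shows only a hairline of dark face, which fits. I'll check the bystanders by image difference, then hand in.

```bash
python3 - <<'E'
from h import *
im=save('top','t9');o=cv2.imread('pics/t0.png')[...,::-1]
d=(np.abs(im.astype(int)-o).max(2)>45).astype(np.uint8)
n,l,st,_=cv2.connectedComponentsWithStats(d)
print([s.tolist() for s in st[1:] if s[4]>12])
E
```

```text
[[129, 18, 109, 209, 13238], [167, 23, 16, 4, 20], [147, 27, 12, 3, 15], [292, 134, 14, 14, 141], [228, 147, 2, 36, 37], [292, 149, 12, 17, 136], [292, 167, 14, 26, 199], [398, 168, 19, 61, 627], [51, 223, 186, 177, 18297], [242, 262, 6, 9, 40], [12, 350, 47, 17, 171], [3, 362, 51, 38, 917], [72, 364, 13, 36, 116], [0, 371, 10, 29, 80], [284, 377, 44, 23, 343], [283, 387, 22, 13, 70], [280, 393, 14, 7, 47]]
```

```bash
python3 - <<'E'
import cv2
for n in('t0','t9'):
    a=cv2.imread(f'pics/{n}.png')[...,::-1];print(n)
    for y in (263,266,269): print([tuple(map(int,a[y,x])) for x in range(238,254,2)])
    m=(a[...,0].astype(int)-a[...,1]>80)[255:280,240:260];print(m.sum(),[v.mean() for v in m.nonzero()])
    g=a[235:265,255:300].astype(int).sum(2)>380;print(g.sum(),[v.mean() for v in g.nonzero()])
E
```

```text
t0
[(39, 43, 37), (48, 43, 47), (51, 42, 41), (175, 35, 29), (218, 37, 21), (213, 28, 13), (132, 26, 16), (140, 110, 115)]
[(47, 47, 47), (48, 46, 45), (143, 47, 42), (225, 54, 42), (226, 56, 44), (222, 48, 37), (208, 32, 27), (117, 21, 17)]
[(49, 44, 44), (46, 42, 38), (49, 45, 46), (203, 36, 24), (221, 47, 35), (215, 43, 29), (152, 14, 1), (101, 28, 19)]
78 [np.float64(11.038461538461538), np.float64(7.3076923076923075)]
414 [np.float64(16.70048309178744), np.float64(23.403381642512077)]
t9
[(47, 44, 44), (39, 36, 39), (34, 37, 34), (37, 39, 38), (151, 37, 34), (218, 32, 18), (137, 19, 12), (148, 117, 121)]
[(48, 46, 45), (40, 35, 37), (39, 37, 40), (38, 41, 39), (95, 40, 38), (229, 50, 37), (214, 40, 31), (121, 16, 15)]
[(46, 43, 48), (36, 38, 36), (31, 33, 31), (34, 34, 36), (61, 33, 34), (221, 41, 29), (159, 20, 18), (112, 32, 33)]
48 [np.float64(10.895833333333334), np.float64(9.0625)]
417 [np.float64(16.690647482014388), np.float64(23.39328537170264)]
```

Nothing has shifted: the change at that other crank is only the arm's dark edge covering part of its grip. Handing in.

```bash
python3 -c "
from plant import *
print(job_done())"
```

```text
the job is handed in; nothing more can be done
None
```

I handed the job in at about 31 s: the crank is fully home on the shaft and released, the pointer measures level with the red mark to about ±0.5 mm (after winding back a 2 mm overshoot), and the last pictures show no disturbance to the bottle or bystanders.

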